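# Load the tomato preserve into the pantry crate by lid colour

## Task

Load the four jars of tomato preserve (red contents, white round label on the lid) into the wooden crate, each standing upright in the middle of the pad that has the colour of its lid. Set the glass jars down, do not drop or tip them over, and leave the two look-alike jars with dark contents and plain lids standing where they are.

Things in the scene. Friction and masses are not known exactly. Their poses are not given: they have to be found in the camera images.
- jar_red: Loose upright glass jar of tomato preserve: orange-red contents, red lid with a round white label (30 mm) on top. 58 mm diameter up to 60 mm height, shoulder above, lid 54 mm diameter from 71 mm to the top at 88 mm; 0.18 to 0.33 kg. Origin: centre of its underside (0 on the worktop), z up. Belongs on the red pad.
- jar_green: Loose upright glass jar of tomato preserve: orange-red contents, green lid with a round white label (30 mm) on top. 58 mm diameter up to 60 mm height, shoulder above, lid 54 mm diameter from 71 mm to the top at 88 mm; 0.18 to 0.33 kg. Origin: centre of its underside (0 on the worktop), z up. Belongs on the green pad.
- jar_yellow: Loose upright glass jar of tomato preserve: orange-red contents, yellow lid with a round white label (30 mm) on top. 58 mm diameter up to 60 mm height, shoulder above, lid 54 mm diameter from 71 mm to the top at 88 mm; 0.18 to 0.33 kg. Origin: centre of its underside (0 on the worktop), z up. Belongs on the yellow pad.
- jar_blue: Loose upright glass jar of tomato preserve: orange-red contents, blue lid with a round white label (30 mm) on top. 58 mm diameter up to 60 mm height, shoulder above, lid 54 mm diameter from 71 mm to the top at 88 mm; 0.18 to 0.33 kg. Origin: centre of its underside (0 on the worktop), z up. Belongs on the blue pad.
- pad_red: Fixed red round pad, 84 mm diameter, 4 mm thick, in the middle of a bay of a fixed wooden crate; which bay varies. Origin: centre of its underside, 6 mm above the worktop (pad top 10 mm above it); z up, x and y along the crate walls. Crate 222 x 222 mm, walls 34 mm and dividers 30 mm high above the worktop, 6 mm thick; 2 x 2 bays 102 mm square, pad centres 106 mm apart.
- pad_green: Fixed green round pad, 84 mm diameter, 4 mm thick, in the middle of a bay of a fixed wooden crate; which bay varies. Origin: centre of its underside, 6 mm above the worktop (pad top 10 mm above it); z up, x and y along the crate walls. Crate 222 x 222 mm, walls 34 mm and dividers 30 mm high above the worktop, 6 mm thick; 2 x 2 bays 102 mm square, pad centres 106 mm apart.
- pad_yellow: Fixed yellow round pad, 84 mm diameter, 4 mm thick, in the middle of a bay of a fixed wooden crate; which bay varies. Origin: centre of its underside, 6 mm above the worktop (pad top 10 mm above it); z up, x and y along the crate walls. Crate 222 x 222 mm, walls 34 mm and dividers 30 mm high above the worktop, 6 mm thick; 2 x 2 bays 102 mm square, pad centres 106 mm apart.
- pad_blue: Fixed blue round pad, 84 mm diameter, 4 mm thick, in the middle of a bay of a fixed wooden crate; which bay varies. Origin: centre of its underside, 6 mm above the worktop (pad top 10 mm above it); z up, x and y along the crate walls. Crate 222 x 222 mm, walls 34 mm and dividers 30 mm high above the worktop, 6 mm thick; 2 x 2 bays 102 mm square, pad centres 106 mm apart.
- plain_green: Loose look-alike jar that does not belong in the crate: same glass and green lid, but dark, nearly black contents and no white label on the lid. 58 mm diameter, 88 mm high, 0.24 kg. Origin: centre of its underside, z up. To be left where it stands.
- plain_yellow: Loose look-alike jar that does not belong in the crate: same glass and yellow lid, but dark, nearly black contents and no white label on the lid. 58 mm diameter, 88 mm high, 0.24 kg. Origin: centre of its underside, z up. To be left where it stands.

How it is judged:
By the outcome, as a careful person would: the job done as asked, in the order asked, and still so for the second after the job is handed in, with the robot touching nothing.
It also fails if it takes over 112 s, if anything falls off the work surface, if the arm or the gripper's body presses on something with over 40 N, if the wrist force passes 120 N, or if a joint passes its speed limit or range.

## Robot

A 6-joint arm with a two-finger parallel gripper is mounted at the origin on the work surface. World frame = base frame: x ahead of the robot, y to its left, z up, the work surface at z = 0. Lengths are in m, angles in rad, forces in N, time in s.
With the tool pointing down it reaches from about 0.4 to 0.825 m from the base axis. Payload 7 kg.
Tool frame: the origin (TCP) lies on the centre line of the jaws, within the pads' length; the fingertips stand 14 mm ahead of it and the grasp point (between the pads) lies 5 mm behind it; z points along the fingers, y is the line along which they close (so a half turn about z gives the same grasp; the last joint's range is limited). The gripper opens to 88 mm and grips with 3 to 60 N. Pads are 19 mm wide; open, the fingers measure 130 mm over their backs; the gripper's body (78 mm by 193 mm) begins 47 mm behind the grasp point.
Start: joints at [-0.847, 0.359, 0.012, 0, -1.224, -0.288], TCP at [0.285, -0.612, 0.241] pointing down, gripper open.
Joint ranges: [-3.07, 3.07], [-1.43, 2.12], [-1.02, 1.25], [-3.03, 1.67], [-3.05, -0], [-3.03, 3.03]. Speed limits (rad/s): [2.39, 2.39, 3.01, 3.14, 3.14, 3.14].

## Interface

Orientations are given as [roll, pitch, yaw] about the fixed x, y, z axes, in that order (R = Rz(yaw) Ry(pitch) Rx(roll)).
In Python, from station import arm gives the robot as it stands.
- The arm moves only by the tool move_arm, never from a script. Its argument "rows" is a list of rows, each an object with "translation": the shift along the tool's x, y, z in cm, a list of three; "rot": the turn, a rotation vector about the tool's x, y, z in degrees, a list of three; "hand": the closure, from 0 (fully open) to 1 (shut). A call has 1 to 8 rows; each row is the pose to reach, as a shift and turn from the pose commanded when the call began, along the tool's axes at that moment; what a row does not reach only later rows make up. A row lasts 1/12 s, in which the tool goes at most 41.7 mm and 7.16 degrees, less where a joint would pass 70% of its speed; a pose out of reach is approached as far as the arm can. A call with a gripper value outside its range is refused whole. The fingers move at their own pace and stop on an object; "squeeze" is the grip in N (left out, the last holds). Time passes only in rows, so rows that repeat a pose let the fingers close. It gives the time, the measured TCP pose, the force, the opening and the grip force at its end, in the units of the state.
- arm.get_state(): the state, without advancing time (a new reading comes with each control period).
- arm.grab_frame(name): name is "side" or "top"; returns (picture, depth): 384x512x3 uint8, red, green, blue; 384x512 float32, m along the optical axis (not along the pixel's ray), 0 where there is no reading.
- arm.camera_params(name): a dict with "vfov" (degrees; the focal length in pixels is half the picture's height over the tangent of half this angle, whatever the lens; pixels are square), "cx", "cy" (the principal point, pixels), "k1" (the pictures are not rectified: a ray, as slopes to the right and down, at radius r is drawn at 1 + k1 r^2 times it, then the intrinsics apply), "position" and "orientation" of the camera in the world. Camera axes: x right, y down, z forward; pixel columns grow to the right and rows downward; lengths in m; the calibration is good to about 2 mm. A picture is of the moment at which its call begins. camera_params takes no time and is no camera call.
- arm.job_done(): hands the job in; it is judged then, once.
Trained networks look in the newest picture that a camera, given by its name, has taken for a name from the list of things; names that differ only in an ending like _2 or _b are one class to them, and where a whole thing is asked for, a point or a joint stands for the part that bears it (a point fixed in the world has none). Each returns a list of dicts, best first, with "p" (0 to 1); they miss things now and then, are a little off and sometimes report something else, mostly with a low value. They report only what shows in the picture. A call takes as long as a camera call.
- arm.search_frame(label, camera): "point" ([x, y, z] in m, in the coordinates of the camera as it stood for that picture, good to about 4 mm: the middle of the surface that is visible of it).
- arm.pinpoint(label, camera): "point" ([x, y, z] in m, in the coordinates of the camera as it stood for that picture, good to about 4 mm: a listed point, or the origin of a listed thing).
The state is a dict: "t": time; "q": joint angles; "qd": joint speeds; "joint_efforts": joint torques, N m; "eef_pos": TCP position; "ee_rot": TCP orientation; "force": force on the tool from outside, world axes, zero at the start; "moment": the same for the moment, N m; "width": finger opening in m; "gripper_force": force on a finger pad.
Only numpy, scipy, OpenCV 4.12 (cv2) and the standard library are available. Lean on these libraries where they do the work, as an engineer would, in place of code of your own. Each camera call takes 0.05 s, during which the arm holds its last target. There are 200 camera calls.

## Working session

There is one attempt and no reset: what is moved stays moved. The work goes in short steps, Python scripts to look and compute and a tool call to move; the robot and the scene stay as the last step left them, time stands still between calls to the robot, and variables do not carry over. Pictures are saved under pics/ and viewed, at most 14 in all, crops included, and the job is handed in when it is done.

Besides the shell and the picture viewer there is one more tool, called as a command line: name --argument value ..., lists and objects as JSON in quotes. move_arm: Moves the arm, as the interface text tells. Its arguments: {"type":"object","properties":{"rows":{"type":"array","items":{"type":"object","properties":{"translation":{"type":"array","items":{"type":"number"}},"rot":{"type":"array","items":{"type":"number"}},"hand":{"type":"number"}}}},"squeeze":{"type":"number"}},"required":["rows"]}

```bash
mkdir -p pics
cat > h.py <<'E'
from station import arm
import numpy as np, cv2
from scipy.spatial.transform import Rotation as R
def cam(n):
    p=arm.camera_params(n); o=np.array(p["orientation"],float)
    M=o if o.shape==(3,3) else R.from_euler('xyz',o).as_matrix()
    return p,M
def w(n,pt):
    p,M=cam(n); return M@np.array(pt)+np.array(p["position"])
def unproj(n,uv,depth):
    p,M=cam(n); f=192/np.tan(np.radians(p["vfov"]/2))
    d=(np.array(uv,float)-[p["cx"],p["cy"]])/f; s=d.copy()
    for _ in range(20): s=d/(1+p["k1"]*(s@s))
    return M@(np.array([s[0],s[1],1])*depth)+np.array(p["position"])
def ray_z(n,uv,z):
    a=unproj(n,uv,0.); b=unproj(n,uv,1.); return a+(b-a)*(z-a[2])/(b[2]-a[2])
E
python3 - <<'E'
from h import *
for n in("top","side"):
    print(arm.camera_params(n))
    im,d=arm.grab_frame(n); cv2.imwrite(f"pics/{n}0.png",im[:,:,::-1]); np.save(f"pics/{n}0.npy",d)
    for l in ["jar_red","jar_green","jar_yellow","jar_blue","pad_red","pad_green","pad_yellow","pad_blue","plain_green","plain_yellow"]:
        print(n,l,[(np.round(w(n,r["point"]),3).tolist(),round(r["p"],2)) for r in arm.pinpoint(l,n)[:3]])
print(arm.get_state())
E
```

```text
{'vfov': 56.62489618111039, 'cx': 256.53737763218663, 'cy': 190.05615729129, 'k1': -0.041444127913457494, 'position': array([ 0.43657038, -0.00889179,  0.88870904]), 'orientation': array([-3.01596450e+00, -5.69362120e-04, -1.56477019e+00])}
top jar_red [([0.479, -0.334, -0.001], 0.93)]
top jar_green [([0.604, -0.036, 0.001], 0.94), ([0.59, 0.314, 0.01], 0.46)]
top jar_yellow [([0.474, -0.181, -0.003], 0.61)]
top jar_blue [([0.587, -0.19, 0.002], 0.93)]
top pad_red []
top pad_green [([0.591, 0.317, 0.008], 0.57)]
top pad_yellow [([0.594, 0.208, 0.009], 0.89), ([0.483, 0.207, 0.008], 0.67)]
top pad_blue [([0.485, 0.204, 0.01], 0.95)]
top plain_green [([0.607, -0.312, 0.0], 0.75), ([0.457, -0.059, 0.002], 0.56)]
top plain_yellow [([0.456, -0.06, -0.002], 0.92)]
{'vfov': 51.33909578808844, 'cx': 261.68532589419755, 'cy': 195.50135391093855, 'k1': -0.06924048992649448, 'position': array([0.29224322, 0.89817754, 0.70536891]), 'orientation': array([-2.18248108,  0.01101304, -2.86473287])}
side jar_red [([0.477, -0.336, 0.006], 0.9)]
side jar_green [([0.602, -0.035, -0.004], 0.76)]
side jar_
[... 394 characters left out ...]
02], 0.57)]
{'t': 1.1, 'q': array([-8.46873253e-01,  3.58608766e-01,  1.19067011e-02, -9.93973347e-06,
       -1.22413418e+00, -2.88110185e-01]), 'qd': array([ 1.12934385e-03, -6.53569212e-05,  2.72898473e-04, -1.99345231e-04,
       -1.73941277e-04, -5.63062528e-04]), 'joint_efforts': array([ 1.34819245e-03, -5.82396162e+01,  2.93303257e+01,  7.00266078e+00,
        1.25731490e-02, -6.82090877e-05]), 'eef_pos': array([ 0.28492607, -0.61188165,  0.2405567 ]), 'ee_rot': array([ 3.14155172e+00, -2.38077760e-06, -2.70578314e+00]), 'force': array([ 0.33034015,  0.74494423, -0.23404625]), 'moment': array([ 0.04335805,  0.06110292, -0.00073807]), 'gripper_force': 0.0, 'width': 0.08762520731784311}
```

View pics/top0.png

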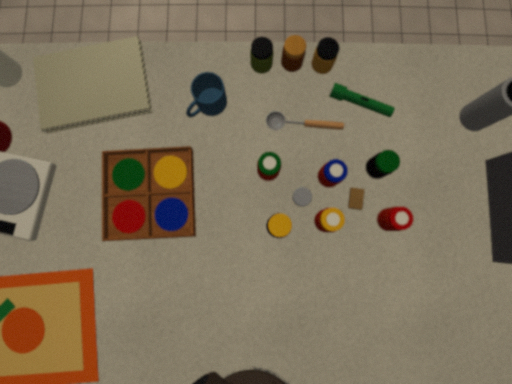

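View pics/side0.png

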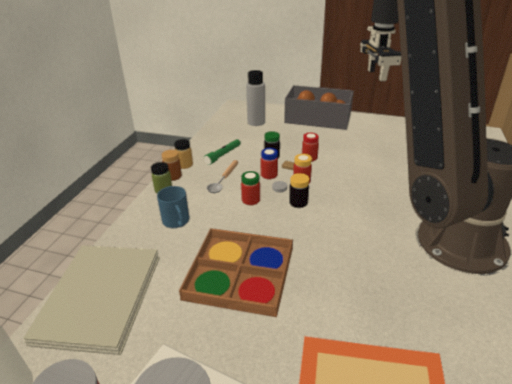

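The top view shows labelled jars at green (269,163), blue (336,170), yellow (331,219) and red (402,217). The plain jars are at (388,161) and (279,225). The pads are green (128,174), yellow (170,171), red (129,216) and blue (171,214), which the side view confirms. I'll refine these positions from label and pad centroids.

Run:
```python
from h import *
im={n:cv2.cvtColor(cv2.imread(f"pics/{n}0.png"),cv2.COLOR_BGR2HSV) for n in("top","side")}
p,M=cam("top")
def proj(n,P):
    p,M=cam(n); f=192/np.tan(np.radians(p["vfov"]/2)); c=M.T@(np.array(P)-p["position"]); s=c[:2]/c[2]
    return s*(1+p["k1"]*(s@s))*f+[p["cx"],p["cy"]]
def cen(n,guess,mask,rad):
    u=proj(n,guess); yy,xx=np.mgrid[:384,:512]; m=(mask&(np.hypot(xx-u[0],yy-u[1])<rad)).astype(np.uint8)
    k,lab,st,c=cv2.connectedComponentsWithStats(m)
    if k<2: return None
    i=1+np.argmax(st[1:,4]); return c[i],st[i,4]
J=dict(red=(.478,-.335),green=(.603,-.036),yellow=(.474,-.181),blue=(.587,-.19))
P=dict(red=(.478,.310),green=(.59,.315),yellow=(.595,.21),blue=(.485,.204))
hue=dict(red=(170,190),green=(50,85),yellow=(18,32),blue=(105,130))
plain=dict(green=(.607,-.313),yellow=(.456,-.06))
for n in im:
    h,s,v=[a.astype(int) for a in cv2.split(im[n])]
    def hm(k):
        a,b=hue[k]; hh=np.where(h<10,h+180,h) if k=='red' else h
        return (hh>=a)&(hh<=b)&(s>110)
    for k,g in J.items():
        r=cen(n,(*g,.088),(s<75)&(v>120),13)
        print(n,"jar",k, r and (np.round(ray_z(n,r[0],.088)[:2],4),r[1]))
    for k,g in P.items():
        r=cen(n,(*g,.01),hm(k),30)
        print(n,"pad",k, r and (np.round(ray_z(n,r[0],.01)[:2],4),r[1]))
    for k,g in plain.items():
        r=cen(n,(*g,.088),hm(k),20)
        print(n,"plain",k, r and (np.round(ray_z(n,r[0],.088)[:2],4),r[1]))
```

```text
top jar red (array([ 0.4766, -0.3365]), np.int32(105))
top jar green (array([ 0.6015, -0.0371]), np.int32(129))
top jar yellow (array([ 0.4733, -0.1801]), np.int32(103))
top jar blue (array([ 0.5855, -0.1898]), np.int32(121))
top pad red (array([0.4808, 0.3079]), np.int32(961))
top pad green (array([0.5864, 0.3148]), np.int32(750))
top pad yellow (array([0.5927, 0.2089]), np.int32(889))
top pad blue (array([0.4869, 0.2026]), np.int32(852))
top plain green (array([ 0.6056, -0.3069]), np.int32(449))
top plain yellow (array([ 0.4594, -0.0601]), np.int32(497))
side jar red (array([ 0.4843, -0.3577]), np.int32(247))
side jar green (array([ 0.6152, -0.0596]), np.int32(241))
side jar yellow (array([ 0.5029, -0.207 ]), np.int32(110))
side jar blue (array([ 0.6176, -0.1958]), np.int32(112))
side pad red (array([0.4803, 0.309 ]), np.int32(818))
side pad green (array([0.5855, 0.3149]), np.int32(633))
side pad yellow (array([0.5918, 0.2081]), np.int32(546))
side pad blue (array([0.4862, 0.2021]), np.int32(531))
side plain green (array([ 0.6026, -0.2927]), np.int32(118))
side plain yellow (array([ 0.457 , -0.0449]), np.int32(234))
```

move_arm --rows '[{"translation":[-3.2,1.86,0.45],"rot":[0,0,-7],"hand":0},{"translation":[-6.4,3.72,0.9],"rot":[0,0,-14],"hand":0},{"translation":[-9.6,5.58,1.35],"rot":[0,0,-21],"hand":0},{"translation":[-12.8,7.44,1.8],"rot":[0,0,-28],"hand":0},{"translation":[-16,9.3,2.25],"rot":[0,0,-35],"hand":0},{"translation":[-19.2,11.16,2.7],"rot":[0,0,-42],"hand":0},{"translation":[-22.4,13.0,3.15],"rot":[0,0,-49],"hand":0},{"translation":[-25.6,14.9,3.6],"rot":[0,0,-56],"hand":0}]' --squeeze 15

```text
t: 1.77
eef_pos: [0.4549, -0.3673, 0.2047]
ee_rot: [-3.141, -0.0, -1.722]
force: [0.7, -0.4, -0.8]
width: 0.0873
gripper_force: 0.0
```

move_arm --rows '[{"translation":[-1.8,-0.85,0.5],"rot":[0,0,-5],"hand":0},{"translation":[-3.54,-1.71,2.0],"rot":[0,0,-9.03],"hand":0},{"translation":[-3.54,-1.71,4.5],"rot":[0,0,-9.03],"hand":0},{"translation":[-3.54,-1.71,7],"rot":[0,0,-9.03],"hand":0},{"translation":[-3.54,-1.71,8],"rot":[0,0,-9.03],"hand":0},{"translation":[-3.54,-1.71,8],"rot":[0,0,-9.03],"hand":0},{"translation":[-3.54,-1.71,8],"rot":[0,0,-9.03],"hand":0}]'

```text
t: 2.35
eef_pos: [0.4766, -0.3369, 0.1249]
ee_rot: [3.141, -0.0, -1.571]
force: [-0.1, 0.6, 0.9]
width: 0.0874
gripper_force: 0.0
```

move_arm --rows '[{"translation":[0,0,2],"rot":[0,0,0],"hand":0},{"translation":[0,0,4.5],"rot":[0,0,0],"hand":0},{"translation":[0,0,7],"rot":[0,0,0],"hand":0},{"translation":[0,0,8],"rot":[0,0,0],"hand":0},{"translation":[0,0,8],"rot":[0,0,0],"hand":0},{"translation":[0,0,8],"rot":[0,0,0],"hand":0.2},{"translation":[0,0,8],"rot":[0,0,0],"hand":0.3},{"translation":[0,0,8],"rot":[0,0,0],"hand":0.4}]' --squeeze 20

```text
t: 3.02
eef_pos: [0.4777, -0.337, 0.0464]
ee_rot: [-3.139, -0.001, -1.571]
force: [0.0, -0.6, 0.0]
width: 0.073
gripper_force: 0.0
```

move_arm --rows '[{"translation":[0,0,0],"rot":[0,0,0],"hand":0.5},{"translation":[0,0,0],"rot":[0,0,0],"hand":0.6},{"translation":[0,0,0],"rot":[0,0,0],"hand":0.6},{"translation":[0,0,0],"rot":[0,0,0],"hand":0.6}]'

```text
t: 3.35
eef_pos: [0.4767, -0.3366, 0.0454]
ee_rot: [-3.141, -0.0, -1.571]
force: [-1.8, 1.4, 6.4]
width: 0.058
gripper_force: 20.0
```

move_arm --rows '[{"translation":[0,0,-0.6],"rot":[0,0,0],"hand":0.6},{"translation":[0,0,-2],"rot":[0,0,0],"hand":0.6},{"translation":[0,0,-4.5],"rot":[0,0,0],"hand":0.6},{"translation":[0,0,-7.5],"rot":[0,0,0],"hand":0.6},{"translation":[0,0,-10.5],"rot":[0,0,0],"hand":0.6},{"translation":[0,0,-13.5],"rot":[0,0,0],"hand":0.6},{"translation":[-0.6,0,-15.3],"rot":[0,0,0],"hand":0.6},{"translation":[-2,0,-15.5],"rot":[0,0,0],"hand":0.6}]'

```text
t: 4.02
eef_pos: [0.4783, -0.3179, 0.204]
ee_rot: [-3.135, -0.003, -1.571]
force: [1.4, -0.2, -1.2]
width: 0.0579
gripper_force: 20.0
```

move_arm --rows '[{"translation":[-2.4,0,0],"rot":[0,0,0],"hand":0.6},{"translation":[-5.4,0,0],"rot":[0,0,0],"hand":0.6},{"translation":[-8.7,0,0],"rot":[0,0,0],"hand":0.6},{"translation":[-12,0,0],"rot":[0,0,0],"hand":0.6},{"translation":[-15.3,0,0],"rot":[0,0,0],"hand":0.6},{"translation":[-18.6,0,0],"rot":[0,0,0],"hand":0.6},{"translation":[-21.9,0,0],"rot":[0,0,0],"hand":0.6},{"translation":[-25.2,0,0],"rot":[0,0,0],"hand":0.6}]'

```text
t: 4.68
eef_pos: [0.4753, -0.0627, 0.1989]
ee_rot: [3.14, 0.0, -1.571]
force: [0.6, 0.9, -1.6]
width: 0.0578
gripper_force: 20.0
```

move_arm --rows '[{"translation":[-3.3,0,0],"rot":[0,0,0],"hand":0.6},{"translation":[-6.6,0,0],"rot":[0,0,0],"hand":0.6},{"translation":[-9.9,0,0],"rot":[0,0,0],"hand":0.6},{"translation":[-13.2,0,0],"rot":[0,0,0],"hand":0.6},{"translation":[-16.5,0,0],"rot":[0,0,0],"hand":0.6},{"translation":[-19.8,0,0],"rot":[0,0,0],"hand":0.6},{"translation":[-23.1,0,0],"rot":[0,0,0],"hand":0.6},{"translation":[-26.4,0,0],"rot":[0,0,0],"hand":0.6}]'

```text
t: 5.35
eef_pos: [0.4752, 0.2011, 0.1989]
ee_rot: [3.14, -0.0, -1.571]
force: [0.5, -0.3, -1.7]
width: 0.0576
gripper_force: 20.0
```

move_arm --rows '[{"translation":[-3.1,-0.1,0],"rot":[0,0,0],"hand":0.6},{"translation":[-6,-0.2,1],"rot":[0,0,0],"hand":0.6},{"translation":[-8.5,-0.3,2.5],"rot":[0,0,0],"hand":0.6},{"translation":[-10.2,-0.4,4.5],"rot":[0,0,0],"hand":0.6},{"translation":[-10.8,-0.4,6.5],"rot":[0,0,0],"hand":0.6},{"translation":[-10.8,-0.4,7.8],"rot":[0,0,0],"hand":0.6},{"translation":[-10.8,-0.4,8],"rot":[0,0,0],"hand":0.6},{"translation":[-10.8,-0.4,8],"rot":[0,0,0],"hand":0.6}]'

```text
t: 6.02
eef_pos: [0.4794, 0.3069, 0.1182]
ee_rot: [3.139, -0.003, -1.571]
force: [0.8, 0.3, -0.6]
width: 0.0576
gripper_force: 20.0
```

```bash
cat > look.py <<'E'
from h import *
import sys
n=sys.argv[1]
for c in("top","side"):
    im,d=arm.grab_frame(c); cv2.imwrite(f"pics/{c}{n}.png",im[:,:,::-1])
    if len(sys.argv)>2:
        for l in sys.argv[2:]: print(c,l,[(np.round(w(c,r["point"]),4).tolist(),round(r["p"],2)) for r in arm.pinpoint(l,c)[:2]])
s=arm.get_state(); print(s["t"],s["eef_pos"],s["ee_rot"],s["force"])
E
python3 look.py 1 jar_red; python3 -c "
import cv2,numpy as np
a=cv2.imread('pics/top1.png')[110:270,60:260];b=cv2.imread('pics/side1.png')[150:330,150:350]
cv2.imwrite('pics/v1.png',np.hstack([cv2.resize(a,(400,320)),cv2.resize(b,(400,360))[:320]]))"
```

```text
top jar_red [([0.4827, 0.3058, 0.073], 0.97), ([0.6085, -0.3093, -0.0005], 0.63)]
side jar_red [([0.4809, 0.3088, 0.0774], 0.75)]
6.2167 [0.48097231 0.30775421 0.12076422] [-3.14030419e+00  1.40405917e-03 -1.57099913e+00] [ 0.23989317 -0.54796023 -2.20381042]
```

View pics/v1.png

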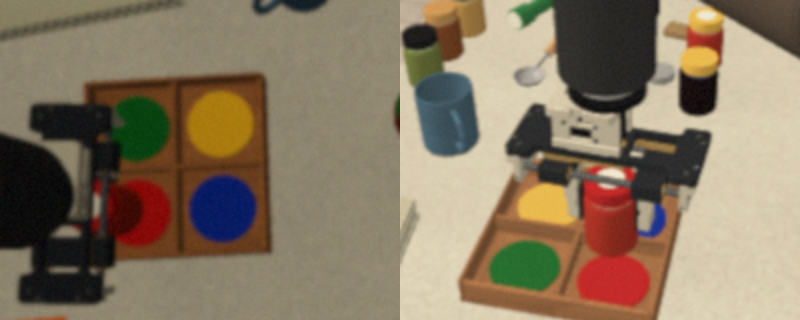

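The red jar is held upright over the red pad. Next I lower it gently and release.

move_arm --rows '[{"translation":[-0.05,0,1.5],"rot":[0,0,0],"hand":0.6},{"translation":[-0.05,0,3.3],"rot":[0,0,0],"hand":0.6},{"translation":[-0.05,0,4.8],"rot":[0,0,0],"hand":0.6},{"translation":[-0.05,0,5.6],"rot":[0,0,0],"hand":0.6},{"translation":[-0.05,0,6.0],"rot":[0,0,0],"hand":0.6},{"translation":[-0.05,0,6.3],"rot":[0,0,0],"hand":0.6},{"translation":[-0.05,0,6.5],"rot":[0,0,0],"hand":0.6},{"translation":[-0.05,0,6.5],"rot":[0,0,0],"hand":0.6}]'

```text
t: 6.88
eef_pos: [0.481, 0.3085, 0.0555]
ee_rot: [-3.141, 0.001, -1.571]
force: [0.4, 0.0, -1.2]
width: 0.0577
gripper_force: 20.0
```

move_arm --rows '[{"translation":[0,0,0],"rot":[0,0,0],"hand":0.6},{"translation":[0,0,0],"rot":[0,0,0],"hand":0.6}]'

```text
t: 7.05
eef_pos: [0.481, 0.3086, 0.0554]
ee_rot: [-3.14, 0.001, -1.571]
force: [0.3, 0.6, 1.2]
width: 0.0574
gripper_force: 20.0
```

move_arm --rows '[{"translation":[0,0,0.05],"rot":[0,0,0],"hand":0.6},{"translation":[0,0,0.05],"rot":[0,0,0],"hand":0.35},{"translation":[0,0,0.05],"rot":[0,0,0],"hand":0.3},{"translation":[0,0,0.05],"rot":[0,0,0],"hand":0.25},{"translation":[0,0,0.05],"rot":[0,0,0],"hand":0.15},{"translation":[0,0,0.05],"rot":[0,0,0],"hand":0.05},{"translation":[0,0,0.05],"rot":[0,0,0],"hand":0},{"translation":[0,0,0.05],"rot":[0,0,0],"hand":0}]'

```text
t: 7.72
eef_pos: [0.4805, 0.308, 0.054]
ee_rot: [3.141, -0.0, -1.571]
force: [-0.1, 0.3, 0.4]
width: 0.0848
gripper_force: 0.0
```

move_arm --rows '[{"translation":[0,0,-0.5],"rot":[0,0,0],"hand":0},{"translation":[0,0,-2],"rot":[0,0,0],"hand":0},{"translation":[0,0,-4.5],"rot":[0,0,0],"hand":0},{"translation":[0,0,-7],"rot":[0,0,0],"hand":0},{"translation":[0,0,-9.5],"rot":[0,0,0],"hand":0},{"translation":[2,-1,-10],"rot":[0,0,0],"hand":0},{"translation":[5,-2.2,-10],"rot":[0,0,0],"hand":0},{"translation":[8.5,-3.5,-10],"rot":[0,0,0],"hand":0}]'

```text
t: 8.38
eef_pos: [0.516, 0.2235, 0.1554]
ee_rot: [-3.14, 0.002, -1.568]
force: [0.8, -0.8, -0.8]
width: 0.0877
gripper_force: 0.0
```

move_arm --rows '[{"translation":[3.4,-1.1,0],"rot":[0,0,0],"hand":0},{"translation":[7.2,-2.3,0],"rot":[0,0,0],"hand":0},{"translation":[11,-3.6,0],"rot":[0,0,0],"hand":0},{"translation":[14.8,-4.9,0],"rot":[0,0,0],"hand":0},{"translation":[18.6,-6.1,0],"rot":[0,0,0],"hand":0},{"translation":[22,-7.2,1],"rot":[0,0,0],"hand":0},{"translation":[25,-8.2,2],"rot":[0,0,0],"hand":0},{"translation":[26.05,-8.6,3],"rot":[0,0,0],"hand":0}]'

```text
t: 9.05
eef_pos: [0.6023, -0.041, 0.124]
ee_rot: [-3.141, -0.0, -1.573]
force: [1.1, 0.0, -0.1]
width: 0.0877
gripper_force: 0.0
```

move_arm --rows '[{"translation":[0,0,0.5],"rot":[0,0,0],"hand":0},{"translation":[0,0,0.5],"rot":[0,0,0],"hand":0},{"translation":[0,0,0.5],"rot":[0,0,0],"hand":0}]'

```text
t: 9.3
eef_pos: [0.6012, -0.037, 0.119]
ee_rot: [3.141, -0.0, -1.571]
force: [0.5, 0.0, 0.6]
width: 0.0879
gripper_force: 0.0
```

```bash
python3 look.py 2 jar_red jar_green pad_green; python3 -c "
import cv2,numpy as np
a=cv2.imread('pics/top2.png')[110:270,80:280];b=cv2.imread('pics/side2.png')[130:330,150:350]
cv2.imwrite('pics/v2.png',np.hstack([cv2.resize(a,(400,320)),cv2.resize(b,(400,400))[:320]]))"
```

```text
top jar_red []
top jar_green [([0.6004, -0.0332, 0.0009], 0.71), ([0.4875, 0.2058, 0.01], 0.51)]
top pad_green []
side jar_red [([0.4853, 0.3101, 0.0134], 0.82)]
side jar_green [([0.6001, -0.0312, -0.0027], 0.66)]
side pad_green [([0.6018, -0.0335, -0.004], 0.73), ([0.5875, 0.3161, 0.0024], 0.7)]
9.7 [ 0.60161149 -0.03691952  0.11945439] [-3.14101504e+00  1.70002036e-04 -1.57002212e+00] [-0.52657532 -0.14885581  0.05635115]
```

View pics/v2.png

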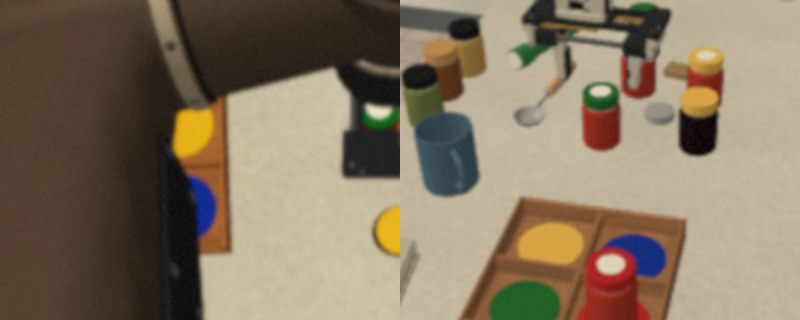

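The red jar stands upright on its pad, and the gripper is centred over the green jar. Descending to grasp it.

move_arm --rows '[{"translation":[-0.15,0,2],"rot":[0,0,0],"hand":0},{"translation":[-0.15,0,4.2],"rot":[0,0,0],"hand":0},{"translation":[-0.15,0,6.2],"rot":[0,0,0],"hand":0},{"translation":[-0.15,0,7.4],"rot":[0,0,0],"hand":0},{"translation":[-0.15,0,7.4],"rot":[0,0,0],"hand":0},{"translation":[-0.15,0,7.4],"rot":[0,0,0],"hand":0.2},{"translation":[-0.15,0,7.4],"rot":[0,0,0],"hand":0.3},{"translation":[-0.15,0,7.4],"rot":[0,0,0],"hand":0.4}]'

```text
t: 10.37
eef_pos: [0.6024, -0.0358, 0.0463]
ee_rot: [-3.14, 0.0, -1.571]
force: [-1.5, 0.4, -0.4]
width: 0.0729
gripper_force: 0.0
```

move_arm --rows '[{"translation":[0,0,0],"rot":[0,0,0],"hand":0.5},{"translation":[0,0,0],"rot":[0,0,0],"hand":0.6},{"translation":[0,0,0],"rot":[0,0,0],"hand":0.6},{"translation":[0,0,0],"rot":[0,0,0],"hand":0.6}]'

```text
t: 10.7
eef_pos: [0.6017, -0.0359, 0.0458]
ee_rot: [-3.141, 0.0, -1.571]
force: [-2.1, 1.3, 6.4]
width: 0.058
gripper_force: 20.0
```

move_arm --rows '[{"translation":[0,0,-0.6],"rot":[0,0,0],"hand":0.6},{"translation":[0,0,-2],"rot":[0,0,0],"hand":0.6},{"translation":[0,0,-4.5],"rot":[0,0,0],"hand":0.6},{"translation":[0,0,-7.5],"rot":[0,0,0],"hand":0.6},{"translation":[0,0,-10.5],"rot":[0,0,0],"hand":0.6},{"translation":[0,0,-13.5],"rot":[0,0,0],"hand":0.6},{"translation":[-0.6,0,-15.3],"rot":[0,0,0],"hand":0.6},{"translation":[-2,0,-15.5],"rot":[0,0,0],"hand":0.6}]'

```text
t: 11.37
eef_pos: [0.6034, -0.0166, 0.2048]
ee_rot: [-3.135, 0.001, -1.572]
force: [0.4, 0.2, -1.3]
width: 0.0575
gripper_force: 20.0
```

move_arm --rows '[{"translation":[-2.4,0.1,0],"rot":[0,0,0],"hand":0.6},{"translation":[-5.4,0.2,0],"rot":[0,0,0],"hand":0.6},{"translation":[-8.7,0.4,0],"rot":[0,0,0],"hand":0.6},{"translation":[-12,0.6,0],"rot":[0,0,0],"hand":0.6},{"translation":[-15.3,0.8,0],"rot":[0,0,0],"hand":0.6},{"translation":[-18.6,1,0],"rot":[0,0,0],"hand":0.6},{"translation":[-21.9,1.2,0],"rot":[0,0,0],"hand":0.6},{"translation":[-25,1.4,0],"rot":[0,0,0],"hand":0.6}]'

```text
t: 12.03
eef_pos: [0.5864, 0.236, 0.199]
ee_rot: [3.14, -0.0, -1.571]
force: [0.4, -0.2, -2.1]
width: 0.0575
gripper_force: 20.0
```

move_arm --rows '[{"translation":[-2.8,0.05,0],"rot":[0,0,0],"hand":0.6},{"translation":[-5.2,0.1,0.5],"rot":[0,0,0],"hand":0.6},{"translation":[-7.1,0.15,2],"rot":[0,0,0],"hand":0.6},{"translation":[-8.1,0.15,4],"rot":[0,0,0],"hand":0.6},{"translation":[-8.1,0.15,6.5],"rot":[0,0,0],"hand":0.6},{"translation":[-8.1,0.15,7.8],"rot":[0,0,0],"hand":0.6},{"translation":[-8.1,0.15,8],"rot":[0,0,0],"hand":0.6},{"translation":[-8.1,0.15,8],"rot":[0,0,0],"hand":0.6}]'

```text
t: 12.7
eef_pos: [0.585, 0.3143, 0.1177]
ee_rot: [3.139, -0.003, -1.571]
force: [-0.5, 0.5, -1.7]
width: 0.0575
gripper_force: 20.0
```

```bash
python3 look.py 3 jar_green jar_red
```

```text
top jar_green [([0.5875, 0.3157, 0.0728], 0.6)]
top jar_red [([0.4862, 0.3101, 0.011], 0.86), ([0.5901, 0.3133, 0.0089], 0.32)]
side jar_green [([0.5857, 0.3191, 0.0726], 0.63), ([0.4815, 0.3081, 0.0094], 0.19)]
side jar_red [([0.4808, 0.3083, 0.0123], 0.83)]
13.0 [0.58654998 0.31524651 0.12128918] [-3.14009399e+00  1.36991096e-03 -1.57102681e+00] [-0.78406926  0.84386409 -1.94077383]
```

move_arm --rows '[{"translation":[0,0,1.5],"rot":[0,0,0],"hand":0.6},{"translation":[0,0,3.3],"rot":[0,0,0],"hand":0.6},{"translation":[0,0,4.8],"rot":[0,0,0],"hand":0.6},{"translation":[0,0,5.6],"rot":[0,0,0],"hand":0.6},{"translation":[0,0,6.0],"rot":[0,0,0],"hand":0.6},{"translation":[0,0,6.3],"rot":[0,0,0],"hand":0.6},{"translation":[0,0,6.5],"rot":[0,0,0],"hand":0.6},{"translation":[0,0,6.5],"rot":[0,0,0],"hand":0.6}]'

```text
t: 13.67
eef_pos: [0.5866, 0.3154, 0.0561]
ee_rot: [-3.14, 0.001, -1.571]
force: [0.8, 0.7, -2.3]
width: 0.0579
gripper_force: 20.0
```

move_arm --rows '[{"translation":[0,0,0.05],"rot":[0,0,0],"hand":0.6},{"translation":[0,0,0.05],"rot":[0,0,0],"hand":0.6}]'

```text
t: 13.83
eef_pos: [0.5866, 0.3155, 0.0559]
ee_rot: [-3.14, 0.001, -1.57]
force: [-2.0, 0.1, 4.5]
width: 0.058
gripper_force: 20.0
```

move_arm --rows '[{"translation":[0,0,0],"rot":[0,0,0],"hand":0.35},{"translation":[0,0,0],"rot":[0,0,0],"hand":0.3},{"translation":[0,0,0],"rot":[0,0,0],"hand":0.25},{"translation":[0,0,0],"rot":[0,0,0],"hand":0.15},{"translation":[0,0,0],"rot":[0,0,0],"hand":0.05},{"translation":[0,0,0],"rot":[0,0,0],"hand":0},{"translation":[0,0,0],"rot":[0,0,0],"hand":0}]'

```text
t: 14.42
eef_pos: [0.586, 0.315, 0.0544]
ee_rot: [3.141, -0.0, -1.571]
force: [-0.4, 0.4, 0.2]
width: 0.0848
gripper_force: 0.0
```

move_arm --rows '[{"translation":[0,0,-0.5],"rot":[0,0,0],"hand":0},{"translation":[0,0,-2],"rot":[0,0,0],"hand":0},{"translation":[0,0,-4.5],"rot":[0,0,0],"hand":0},{"translation":[0,0,-7],"rot":[0,0,0],"hand":0},{"translation":[0,0,-9.5],"rot":[0,0,0],"hand":0},{"translation":[2,0.4,-10],"rot":[0,0,0],"hand":0},{"translation":[5,1,-10],"rot":[0,0,0],"hand":0},{"translation":[8.5,2,-10],"rot":[0,0,0],"hand":0}]'

```text
t: 15.08
eef_pos: [0.5664, 0.2302, 0.1553]
ee_rot: [-3.14, 0.001, -1.569]
force: [0.1, -0.6, -1.0]
width: 0.0874
gripper_force: 0.0
```

move_arm --rows '[{"translation":[3.8,0.9,0],"rot":[0,0,0],"hand":0},{"translation":[7.6,1.8,0],"rot":[0,0,0],"hand":0},{"translation":[11.4,2.7,0],"rot":[0,0,0],"hand":0},{"translation":[15.2,3.6,0],"rot":[0,0,0],"hand":0},{"translation":[19,4.5,0],"rot":[0,0,0],"hand":0},{"translation":[22.8,5.4,0],"rot":[0,0,0],"hand":0},{"translation":[26.6,6.3,0],"rot":[0,0,0],"hand":0},{"translation":[30.4,7.2,0],"rot":[0,0,0],"hand":0}]'

```text
t: 15.75
eef_pos: [0.493, -0.0758, 0.155]
ee_rot: [-3.141, 0.0, -1.57]
force: [1.5, -0.6, -0.2]
width: 0.0875
gripper_force: 0.0
```

move_arm --rows '[{"translation":[3.6,0.7,0],"rot":[0,0,0],"hand":0},{"translation":[6.6,1.3,0.5],"rot":[0,0,0],"hand":0},{"translation":[9,1.8,1.5],"rot":[0,0,0],"hand":0},{"translation":[10.3,2.07,2.5],"rot":[0,0,0],"hand":0},{"translation":[10.55,2.07,3.5],"rot":[0,0,0],"hand":0},{"translation":[10.55,2.07,3.5],"rot":[0,0,0],"hand":0},{"translation":[10.55,2.07,3.5],"rot":[0,0,0],"hand":0}]'

```text
t: 16.33
eef_pos: [0.473, -0.1794, 0.1193]
ee_rot: [3.141, -0.0, -1.571]
force: [-0.6, 1.0, 0.5]
width: 0.0877
gripper_force: 0.0
```

```bash
python3 look.py 4 jar_yellow jar_red jar_green;  python3 -c "
import cv2,numpy as np
a=cv2.imread('pics/top4.png')[130:290,240:440];b=cv2.imread('pics/side4.png')[130:330,150:350]
cv2.imwrite('pics/v4.png',np.hstack([cv2.resize(a,(400,320)),cv2.resize(b,(400,400))[:320]]))"
```

```text
top jar_yellow []
top jar_red [([0.5936, 0.2063, 0.0087], 0.17)]
top jar_green [([0.5866, 0.3176, 0.0057], 0.61)]
side jar_yellow [([0.4723, -0.1767, 0.0026], 0.63)]
side jar_red [([0.4824, 0.3096, 0.0126], 0.77), ([0.4865, 0.2073, 0.0089], 0.39)]
side jar_green [([0.5886, 0.3166, 0.0079], 0.55)]
16.7333 [ 0.47363791 -0.17904868  0.11990626] [-3.14094976e+00  1.92945290e-05 -1.57002788e+00] [-0.74391495 -0.05268422  0.92506256]
```

View pics/v4.png

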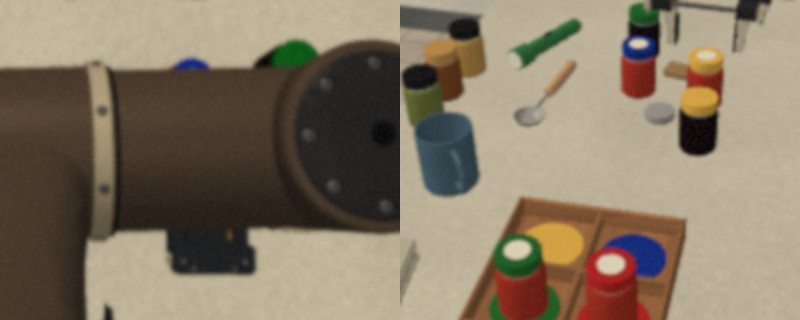

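Red and green both stand on their pads, and the fingers straddle the yellow jar at (706,60). Descending.

move_arm --rows '[{"translation":[-0.05,0,2],"rot":[0,0,0],"hand":0},{"translation":[-0.05,0,4.2],"rot":[0,0,0],"hand":0},{"translation":[-0.05,0,6.2],"rot":[0,0,0],"hand":0},{"translation":[-0.05,0,7.45],"rot":[0,0,0],"hand":0},{"translation":[-0.05,0,7.45],"rot":[0,0,0],"hand":0},{"translation":[-0.05,0,7.45],"rot":[0,0,0],"hand":0.2},{"translation":[-0.05,0,7.45],"rot":[0,0,0],"hand":0.3},{"translation":[-0.05,0,7.45],"rot":[0,0,0],"hand":0.4}]'

```text
t: 17.4
eef_pos: [0.4742, -0.179, 0.0462]
ee_rot: [-3.14, -0.0, -1.57]
force: [0.9, -0.9, -0.4]
width: 0.0732
gripper_force: 0.0
```

move_arm --rows '[{"translation":[0,0,0],"rot":[0,0,0],"hand":0.5},{"translation":[0,0,0],"rot":[0,0,0],"hand":0.6},{"translation":[0,0,0],"rot":[0,0,0],"hand":0.6},{"translation":[0,0,0],"rot":[0,0,0],"hand":0.6}]'

```text
t: 17.73
eef_pos: [0.4735, -0.179, 0.0457]
ee_rot: [-3.141, -0.0, -1.571]
force: [-2.3, 1.4, 6.1]
width: 0.0577
gripper_force: 20.0
```

move_arm --rows '[{"translation":[0,0,-0.6],"rot":[0,0,0],"hand":0.6},{"translation":[0,0,-2],"rot":[0,0,0],"hand":0.6},{"translation":[0,0,-4.5],"rot":[0,0,0],"hand":0.6},{"translation":[0,0,-7.5],"rot":[0,0,0],"hand":0.6},{"translation":[0,0,-10.5],"rot":[0,0,0],"hand":0.6},{"translation":[0,0,-13.5],"rot":[0,0,0],"hand":0.6},{"translation":[-0.6,0,-15.3],"rot":[0,0,0],"hand":0.6},{"translation":[-2,0,-15.5],"rot":[0,0,0],"hand":0.6}]'

```text
t: 18.4
eef_pos: [0.4752, -0.1598, 0.2045]
ee_rot: [-3.135, -0.001, -1.571]
force: [0.9, -0.0, -1.9]
width: 0.0574
gripper_force: 20.0
```

move_arm --rows '[{"translation":[-2.4,-0.7,0],"rot":[0,0,0],"hand":0.6},{"translation":[-5.4,-1.7,0],"rot":[0,0,0],"hand":0.6},{"translation":[-8.7,-2.8,0],"rot":[0,0,0],"hand":0.6},{"translation":[-12,-3.9,0],"rot":[0,0,0],"hand":0.6},{"translation":[-15.3,-5,0],"rot":[0,0,0],"hand":0.6},{"translation":[-18.6,-6.1,0],"rot":[0,0,0],"hand":0.6},{"translation":[-21.9,-7.2,0],"rot":[0,0,0],"hand":0.6},{"translation":[-25.2,-8.2,0],"rot":[0,0,0],"hand":0.6}]'

```text
t: 19.07
eef_pos: [0.5553, 0.0947, 0.2002]
ee_rot: [3.141, 0.0, -1.571]
force: [0.6, -0.3, -2.6]
width: 0.0578
gripper_force: 20.0
```

move_arm --rows '[{"translation":[-3.2,-1,0],"rot":[0,0,0],"hand":0.6},{"translation":[-6.4,-2.1,0],"rot":[0,0,0],"hand":0.6},{"translation":[-9,-3,1],"rot":[0,0,0],"hand":0.6},{"translation":[-10.8,-3.5,2.8],"rot":[0,0,0],"hand":0.6},{"translation":[-11.5,-3.7,5],"rot":[0,0,0],"hand":0.6},{"translation":[-11.55,-3.7,7],"rot":[0,0,0],"hand":0.6},{"translation":[-11.55,-3.7,8],"rot":[0,0,0],"hand":0.6},{"translation":[-11.55,-3.7,8],"rot":[0,0,0],"hand":0.6}]'

```text
t: 19.73
eef_pos: [0.5906, 0.2076, 0.1173]
ee_rot: [3.137, -0.003, -1.571]
force: [-0.3, 0.2, -2.6]
width: 0.0577
gripper_force: 20.0
```

```bash
python3 look.py 5 jar_yellow
```

```text
top jar_yellow [([0.5954, 0.209, 0.0698], 0.77)]
side jar_yellow [([0.5932, 0.205, 0.0788], 0.78)]
19.9333 [0.5931746  0.20858395 0.12175247] [-3.13951049e+00  1.08633375e-03 -1.57100401e+00] [-0.3916051  -0.04797773 -1.49843164]
```

Aligned over the yellow pad. Lowering.

move_arm --rows '[{"translation":[0,0.05,1.5],"rot":[0,0,0],"hand":0.6},{"translation":[0,0.05,3.3],"rot":[0,0,0],"hand":0.6},{"translation":[0,0.05,4.8],"rot":[0,0,0],"hand":0.6},{"translation":[0,0.05,5.6],"rot":[0,0,0],"hand":0.6},{"translation":[0,0.05,6.0],"rot":[0,0,0],"hand":0.6},{"translation":[0,0.05,6.3],"rot":[0,0,0],"hand":0.6},{"translation":[0,0.05,6.5],"rot":[0,0,0],"hand":0.6},{"translation":[0,0.05,6.5],"rot":[0,0,0],"hand":0.6}]'

```text
t: 20.6
eef_pos: [0.5925, 0.2088, 0.0559]
ee_rot: [-3.14, 0.001, -1.571]
force: [-0.1, -0.5, -0.9]
width: 0.0573
gripper_force: 20.0
```

move_arm --rows '[{"translation":[0,0,0.05],"rot":[0,0,0],"hand":0.6},{"translation":[0,0,0.05],"rot":[0,0,0],"hand":0.6}]'

```text
t: 20.77
eef_pos: [0.5925, 0.2089, 0.0558]
ee_rot: [-3.14, 0.001, -1.57]
force: [-0.8, 0.4, 4.3]
width: 0.0578
gripper_force: 20.0
```

move_arm --rows '[{"translation":[0,0,0],"rot":[0,0,0],"hand":0.35},{"translation":[0,0,0],"rot":[0,0,0],"hand":0.3},{"translation":[0,0,0],"rot":[0,0,0],"hand":0.25},{"translation":[0,0,0],"rot":[0,0,0],"hand":0.15},{"translation":[0,0,0],"rot":[0,0,0],"hand":0.05},{"translation":[0,0,0],"rot":[0,0,0],"hand":0},{"translation":[0,0,0],"rot":[0,0,0],"hand":0}]'

```text
t: 21.35
eef_pos: [0.5918, 0.2085, 0.0544]
ee_rot: [3.141, -0.0, -1.571]
force: [-0.0, 0.7, 0.2]
width: 0.0854
gripper_force: 0.0
```

move_arm --rows '[{"translation":[0,0,-0.5],"rot":[0,0,0],"hand":0},{"translation":[0,0,-2],"rot":[0,0,0],"hand":0},{"translation":[0,0,-4.5],"rot":[0,0,0],"hand":0},{"translation":[0,0,-7],"rot":[0,0,0],"hand":0},{"translation":[0,0,-9.5],"rot":[0,0,0],"hand":0},{"translation":[2,0.05,-10],"rot":[0,0,0],"hand":0},{"translation":[5,0.1,-10],"rot":[0,0,0],"hand":0},{"translation":[8.5,0.2,-10],"rot":[0,0,0],"hand":0}]'

```text
t: 22.02
eef_pos: [0.5903, 0.124, 0.1559]
ee_rot: [-3.14, 0.001, -1.568]
force: [1.2, -0.8, -0.4]
width: 0.0874
gripper_force: 0.0
```

move_arm --rows '[{"translation":[3.8,0.1,0],"rot":[0,0,0],"hand":0},{"translation":[7.7,0.15,0],"rot":[0,0,0],"hand":0},{"translation":[11.6,0.2,0],"rot":[0,0,0],"hand":0},{"translation":[15.5,0.3,0],"rot":[0,0,0],"hand":0},{"translation":[19.4,0.35,0],"rot":[0,0,0],"hand":0},{"translation":[23.3,0.4,0],"rot":[0,0,0],"hand":0},{"translation":[27,0.45,0],"rot":[0,0,0],"hand":0},{"translation":[29.5,0.47,0.5],"rot":[0,0,0],"hand":0}]'

```text
t: 22.68
eef_pos: [0.5853, -0.1745, 0.1509]
ee_rot: [-3.14, -0.001, -1.572]
force: [0.7, -0.6, -0.0]
width: 0.0872
gripper_force: 0.0
```

move_arm --rows '[{"translation":[1.5,0,1],"rot":[0,0,0],"hand":0},{"translation":[1.8,0,2],"rot":[0,0,0],"hand":0},{"translation":[1.8,0,3],"rot":[0,0,0],"hand":0},{"translation":[1.8,0,3],"rot":[0,0,0],"hand":0},{"translation":[1.8,0,3],"rot":[0,0,0],"hand":0}]'

```text
t: 23.1
eef_pos: [0.5848, -0.1886, 0.119]
ee_rot: [3.14, 0.0, -1.57]
force: [0.1, -0.3, 0.5]
width: 0.0878
gripper_force: 0.0
```

```bash
python3 look.py 6 jar_blue jar_yellow
```

```text
top jar_blue [([0.5861, -0.1899, 0.0026], 0.92)]
top jar_yellow [([0.5943, 0.2069, 0.0096], 0.93)]
side jar_blue [([0.5875, -0.1919, 0.0015], 0.82)]
side jar_yellow [([0.592, 0.2093, 0.0141], 0.95), ([0.4883, 0.2083, 0.0099], 0.71)]
23.4 [ 0.58557924 -0.18889559  0.12019255] [-3.14059760e+00 -5.46105374e-05 -1.56980806e+00] [ 0.30408345 -0.19390482  1.20393318]
```

move_arm --rows '[{"translation":[0.13,-0.05,2],"rot":[0,0,0],"hand":0},{"translation":[0.13,-0.05,4.2],"rot":[0,0,0],"hand":0},{"translation":[0.13,-0.05,6.2],"rot":[0,0,0],"hand":0},{"translation":[0.13,-0.05,7.45],"rot":[0,0,0],"hand":0},{"translation":[0.13,-0.05,7.45],"rot":[0,0,0],"hand":0},{"translation":[0.13,-0.05,7.45],"rot":[0,0,0],"hand":0.2},{"translation":[0.13,-0.05,7.45],"rot":[0,0,0],"hand":0.3},{"translation":[0.13,-0.05,7.45],"rot":[0,0,0],"hand":0.4}]'

```text
t: 24.07
eef_pos: [0.5866, -0.1908, 0.0464]
ee_rot: [-3.139, -0.0, -1.57]
force: [-0.2, -0.8, 0.4]
width: 0.0729
gripper_force: 0.0
```

move_arm --rows '[{"translation":[0,0,0],"rot":[0,0,0],"hand":0.5},{"translation":[0,0,0],"rot":[0,0,0],"hand":0.6},{"translation":[0,0,0],"rot":[0,0,0],"hand":0.6},{"translation":[0,0,0],"rot":[0,0,0],"hand":0.6}]'

```text
t: 24.4
eef_pos: [0.5856, -0.1908, 0.0458]
ee_rot: [-3.141, -0.0, -1.571]
force: [-2.6, 2.0, 5.7]
width: 0.0576
gripper_force: 20.0
```

move_arm --rows '[{"translation":[0,0,-0.6],"rot":[0,0,0],"hand":0.6},{"translation":[0,0,-2],"rot":[0,0,0],"hand":0.6},{"translation":[0,0,-4.5],"rot":[0,0,0],"hand":0.6},{"translation":[0,0,-7.5],"rot":[0,0,0],"hand":0.6},{"translation":[0,0,-10.5],"rot":[0,0,0],"hand":0.6},{"translation":[0,0,-13.5],"rot":[0,0,0],"hand":0.6},{"translation":[-0.6,0,-15.3],"rot":[0,0,0],"hand":0.6},{"translation":[-2,0,-15.5],"rot":[0,0,0],"hand":0.6}]'

```text
t: 25.07
eef_pos: [0.5875, -0.1718, 0.2046]
ee_rot: [-3.135, -0.001, -1.572]
force: [1.1, 0.6, -1.9]
width: 0.058
gripper_force: 20.0
```

move_arm --rows '[{"translation":[-2.4,0.6,0],"rot":[0,0,0],"hand":0.6},{"translation":[-5.4,1.4,0],"rot":[0,0,0],"hand":0.6},{"translation":[-8.7,2.3,0],"rot":[0,0,0],"hand":0.6},{"translation":[-12,3.2,0],"rot":[0,0,0],"hand":0.6},{"translation":[-15.3,4.1,0],"rot":[0,0,0],"hand":0.6},{"translation":[-18.6,5,0],"rot":[0,0,0],"hand":0.6},{"translation":[-21.9,5.9,0],"rot":[0,0,0],"hand":0.6},{"translation":[-25.2,6.8,0],"rot":[0,0,0],"hand":0.6}]'

```text
t: 25.73
eef_pos: [0.5159, 0.0829, 0.199]
ee_rot: [3.14, -0.0, -1.571]
force: [0.9, 0.8, -2.7]
width: 0.0578
gripper_force: 20.0
```

move_arm --rows '[{"translation":[-3.3,0.9,0],"rot":[0,0,0],"hand":0.6},{"translation":[-6.6,1.8,0],"rot":[0,0,0],"hand":0.6},{"translation":[-9.4,2.5,1],"rot":[0,0,0],"hand":0.6},{"translation":[-11.3,2.9,2.8],"rot":[0,0,0],"hand":0.6},{"translation":[-12,3.1,5],"rot":[0,0,0],"hand":0.6},{"translation":[-12.1,3.1,7],"rot":[0,0,0],"hand":0.6},{"translation":[-12.1,3.1,8],"rot":[0,0,0],"hand":0.6},{"translation":[-12.1,3.1,8],"rot":[0,0,0],"hand":0.6}]'

```text
t: 26.4
eef_pos: [0.4845, 0.2012, 0.117]
ee_rot: [3.137, -0.003, -1.571]
force: [-0.2, -0.7, -3.0]
width: 0.0577
gripper_force: 20.0
```

```bash
python3 look.py 7 jar_blue
```

```text
top jar_blue [([0.4858, 0.2017, 0.0694], 0.6)]
side jar_blue [([0.4881, 0.202, 0.0761], 0.93)]
26.6 [0.48734546 0.20236572 0.12115979] [-3.14019198e+00  9.79951669e-04 -1.57119604e+00] [-0.04785511 -0.14873023 -2.9287429 ]
```

move_arm --rows '[{"translation":[0,0,1.5],"rot":[0,0,0],"hand":0.6},{"translation":[0,0,3.3],"rot":[0,0,0],"hand":0.6},{"translation":[0,0,4.8],"rot":[0,0,0],"hand":0.6},{"translation":[0,0,5.6],"rot":[0,0,0],"hand":0.6},{"translation":[0,0,6.0],"rot":[0,0,0],"hand":0.6},{"translation":[0,0,6.3],"rot":[0,0,0],"hand":0.6},{"translation":[0,0,6.5],"rot":[0,0,0],"hand":0.6},{"translation":[0,0,6.5],"rot":[0,0,0],"hand":0.6}]'

```text
t: 27.27
eef_pos: [0.4873, 0.2026, 0.056]
ee_rot: [-3.14, 0.001, -1.571]
force: [-0.4, -0.2, -3.4]
width: 0.0578
gripper_force: 20.0
```

move_arm --rows '[{"translation":[0,0,0.05],"rot":[0,0,0],"hand":0.6},{"translation":[0,0,0.05],"rot":[0,0,0],"hand":0.6}]'

```text
t: 27.43
eef_pos: [0.4873, 0.2027, 0.0558]
ee_rot: [-3.14, 0.001, -1.57]
force: [-1.3, -0.5, 3.7]
width: 0.0575
gripper_force: 20.0
```

move_arm --rows '[{"translation":[0,0,0],"rot":[0,0,0],"hand":0.35},{"translation":[0,0,0],"rot":[0,0,0],"hand":0.3},{"translation":[0,0,0],"rot":[0,0,0],"hand":0.25},{"translation":[0,0,0],"rot":[0,0,0],"hand":0.15},{"translation":[0,0,0],"rot":[0,0,0],"hand":0.05},{"translation":[0,0,0],"rot":[0,0,0],"hand":0},{"translation":[0,0,0],"rot":[0,0,0],"hand":0}]'

```text
t: 28.02
eef_pos: [0.4867, 0.2022, 0.0545]
ee_rot: [3.142, -0.0, -1.571]
force: [0.5, -0.2, 0.2]
width: 0.0853
gripper_force: 0.0
```

move_arm --rows '[{"translation":[0,0,-0.5],"rot":[0,0,0],"hand":0},{"translation":[0,0,-2],"rot":[0,0,0],"hand":0},{"translation":[0,0,-4.5],"rot":[0,0,0],"hand":0},{"translation":[0,0,-7.5],"rot":[0,0,0],"hand":0},{"translation":[0,0,-10.5],"rot":[0,0,0],"hand":0},{"translation":[2,0,-13],"rot":[0,0,0],"hand":0},{"translation":[5,0,-15],"rot":[0,0,0],"hand":0},{"translation":[8.5,0,-16],"rot":[0,0,0],"hand":0}]'

```text
t: 28.68
eef_pos: [0.4877, 0.1176, 0.2179]
ee_rot: [-3.138, 0.002, -1.568]
force: [0.7, -0.5, 0.7]
width: 0.0878
gripper_force: 0.0
```

move_arm --rows '[{"translation":[3.5,0,0],"rot":[0,0,0],"hand":0},{"translation":[7,0,0],"rot":[0,0,0],"hand":0},{"translation":[10.5,0,0],"rot":[0,0,0],"hand":0},{"translation":[14,0,0],"rot":[0,0,0],"hand":0},{"translation":[17.5,0,0],"rot":[0,0,0],"hand":0},{"translation":[21,0,0],"rot":[0,0,0],"hand":0},{"translation":[23.5,0,0],"rot":[0,0,0],"hand":0},{"translation":[24.5,0,0],"rot":[0,0,0],"hand":0}]'

```text
t: 29.35
eef_pos: [0.4861, -0.1305, 0.2149]
ee_rot: [3.142, -0.0, -1.573]
force: [1.1, 0.3, 0.1]
width: 0.0874
gripper_force: 0.0
```

```bash
python3 look.py 8 jar_red jar_green jar_yellow jar_blue plain_green plain_yellow;  python3 -c "
import cv2,numpy as np
a=cv2.imread('pics/top8.png')[110:270,80:280];b=cv2.imread('pics/side8.png')[130:330,150:350]
cv2.imwrite('pics/v8.png',np.hstack([cv2.resize(a,(400,320)),cv2.resize(b,(400,400))[:400]][::1]) if 0 else np.hstack([np.vstack([cv2.resize(a,(400,320)),np.zeros((80,400,3),np.uint8)]),cv2.resize(b,(400,400))]))"
```

```text
top jar_red []
top jar_green []
top jar_yellow []
top jar_blue []
top plain_green []
top plain_yellow []
side jar_red [([0.4823, 0.3105, 0.0122], 0.95)]
side jar_green [([0.5877, 0.3167, 0.0094], 0.86)]
side jar_yellow [([0.5948, 0.2123, 0.0131], 0.67)]
side jar_blue []
side plain_green [([0.6047, -0.3176, 0.0025], 0.77), ([0.4589, -0.0604, 0.0013], 0.43)]
side plain_yellow [([0.46, -0.0601, 0.003], 0.74)]
30.05 [ 0.4866887  -0.12747589  0.21458648] [-3.14157607e+00 -8.80294225e-06 -1.57025089e+00] [0.24637547 0.45331153 0.44705068]
```

View pics/v8.png

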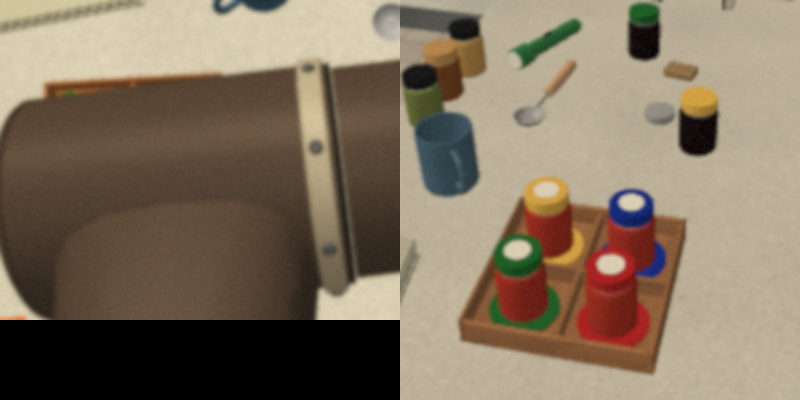

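The side crop shows all four jars upright and central on their matching pads: yellow (548,220), blue (631,230), green (520,285) and red (611,295). Both plain jars stand where they were, and the arm is clear.

```bash
python3 -c "
from station import arm
print(arm.job_done())"
```

```text
the job is handed in; nothing more can be done
None
```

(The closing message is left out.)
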